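Stow the draw plate past the sprung dust flap

TASK

Put the steel draw plate away in the wooden dust box: lift it straight up out of the open wooden stand, push it upright, foot first, down through the box's sprung flap and, with the plate holding the flap open, feel along the inner rack for its hidden slot and press the plate fully home in it, then let go. Be gentle: never push on the box, flap or rack with more than about 20 N (2 kg), and leave the other things on the bench where they are.

Things in the scene. Friction and masses are not known exactly. Their poses are not given: they have to be found in the camera images.
- plate_center (a point): Centre of the loose draw plate: a plain steel bar, 10 thick (its own x) by 32 wide (its own y) by 130 long (its own z, upright, foot down), about 0.3 kg, with rows of small holes in both broad faces; ends alike, square. It stands in the stand, lower 28 mm in the wood, upper 102 mm free: grip it across the 10 mm near the top. The foot is 65 mm below this point.
- plate_foot (a point): Middle of the plate's foot (underside); axes as plate_center.
- stand: Open light-wood block fixed to the bench, 62 (x) by 108 (y) by 40 high. Origin: on its underside below the middle of the plate slot. The slot is 13 (x) by 35 (y) and 28 deep, its floor 12 mm above the bench. The block reaches from y = -30 to y = +78 mm. A dark steel punch (13 dia., top 117 mm above the bench) stands in a round hole at y = +64 mm.
- dustbox: Closed plywood dust box fixed to the bench, top 95 mm above the bench. Origin: on its underside, below the middle of the mouth's length. It reaches x -20 to +62, y -65 to +65 mm. The flap-covered mouth in its top runs 66 mm along y, and from the front wall's inner face (x = -12, bevelled steel lip) to the flap's hinge (x = +9). The front (-x side) bears a label holder.
- mouth (a point): Middle of the plate's lane, level with the box's top; axes as dustbox (this point is at its x = -6, y = 0, z = 95 mm). The plate goes in with its 10 mm across x and its 32 mm along y, 1 mm clear of the front wall; the flap then presses it against that wall.
- lane_low (a point): Point 50 mm straight below mouth, at the height of the flat top of the unseen inner rack (45 mm above the bench). The rack was left anywhere within 14 mm either way along y, and stays put under allowed forces. Its only slot is 35 mm long in y, 25 deep (floor 20 mm above the bench), reaches from the front wall to 7.5 mm behind the lane's middle; its middle is at unknown y, -14 to +14 mm.
- flap (a joint): Angle of the sprung flap: 0 shut (level), grows as its front edge swings down into the box, at most 1.4; about 1.0 when the plate stands in the lane. Plain aluminium, 65 by 20.5 by 3 mm, hinged on the +x side of the mouth. The spring always drives it shut; about 3 N of push at its front edge starts it, some 5 N holds it open. Flap and front wall are slick.
- flap_edge (a point): Middle of the flap's free front edge, top side.
- punch: Bystander: round dark steel punch, 13 dia. by 105 long, standing in the stand. Origin at its foot.
- file: Bystander: flat file with wood handle, 170 by 16 by 12, lying. Origin on its underside at the handle's front end.
- jar: Bystander: glass jar with white cap, 48 dia. by 75.
- pliers: Bystander: pliers with black grips lying flat, about 140 long, 12 high.
- sheet: Bystander: bare metal sheet 85 by 60 by 3.
- clamp: Bystander: wooden ring clamp, 110 by 26 by 27 high.
- block: Bystander: steel bench block 64 by 64 by 22.
- dish: Bystander: white ceramic dish, 76 dia. by 30.
Things that resemble listed ones, but are neither listed nor needed, are in the scene too. Leave any blue or purple look-alike of the part that bears plate_center alone.

How it is judged:
By the outcome, as a careful person would: the job done as asked, in the order asked, and still so for the second after the job is handed in, with the robot touching nothing.
It also fails if it takes over 69 s, if anything falls off the work surface, if the arm or the gripper's body presses on something with over 40 N, if the wrist force passes 120 N, or if a joint passes its speed limit or range.

ROBOT

A 6-joint arm with a two-finger parallel gripper is mounted at the origin on the work surface. World frame = base frame: x ahead of the robot, y to its left, z up, the work surface at z = 0. Lengths are in mm, angles in rad, forces in N, time in s.
With the tool pointing down it reaches from about 350 to 875 mm from the base axis. Payload 4.2 kg.
Tool frame: the origin (TCP) lies midway between the tips of the shut fingers; the grasp point (between the pads) lies 19 mm behind it; x points along the fingers, y is the direction in which the jaws open and shut, and the axes are right-handed (so a half turn about x gives the same grasp; the last joint's range is limited). The gripper opens to 85 mm and grips with 20 to 120 N. Pads are 22 mm wide; open, the fingers measure 114 mm over their backs; the gripper's body (76 mm by 85 mm) begins 54 mm behind the grasp point. The pads swing forward as they close: fully open they stand 13 mm farther back than shut.
Start: joints at [-0.97, 0.385, 0.008, 0, -1.194, -0.259], TCP at [209.504, -588.818, 231.312] pointing down, gripper open.
Joint ranges: [-3.14, 3.14], [-1.21, 2.06], [-1.07, 1.41], [-3.16, 2.05], [-2.99, -0.16], [-3.1, 3.1]. Speed limits (rad/s): [2.79, 2.79, 3.14, 3.14, 3.14, 3.14].

INTERFACE

Orientations are given as a unit quaternion [x, y, z, w].
In Python, from bench import readout, imaging, arm gives the robot as it stands.
- The arm moves only by the tool arm_command, never from a script. Its argument "increments" is a list of rows, each a list of 3 entries, a list of its own where there are three numbers: the turn, a rotation vector about the world's x, y, z in degrees, then the shift along the world's x, y, z in mm, then the closure, from 0 (fully open) to 1 (shut). In form: [[[ax, ay, az], [tx, ty, tz], fingers], ...]. A call has exactly 5 rows; each row is the pose to reach, as a shift and turn from the pose measured when the call began; what a row does not reach only later rows make up. A row lasts 1/10 s, in which the tool goes at most 50 mm and 8.59 degrees, less where a joint would pass 70% of its speed; a pose out of reach is approached as far as the arm can. A call with a gripper value outside its range is refused whole. The fingers move at their own pace and stop on an object; the grip force is fixed at half the most. Time passes only in rows, so rows that repeat a pose let the fingers close, or fill a call up. It gives the time, the measured TCP pose, the force and the opening at its end, in the units of the state.
- readout.read_state(): the state, without advancing time (a new reading comes with each control period).
- imaging.get_image(name): name is "side" or "top"; returns (picture, depth): 480x640x3 uint8, blue, green, red; 480x640 float32, mm along the optical axis (not along the pixel's ray), 0 where there is no reading.
- imaging.camera_info(name): a dict with "vfov" (degrees; the focal length in pixels is half the picture's height over the tangent of half this angle, whatever the lens; pixels are square), "cx", "cy" (the principal point, pixels), "eye" and "rotation" of the camera in the world. Camera axes: x right, y down, z forward; pixel columns grow to the right and rows downward; lengths in mm; the calibration is good to about 2 mm. A picture is of the moment at which its call begins. camera_info takes no time and is no camera call.
- arm.job_done(): hands the job in, once; it reports no verdict.
The state is a dict: "clock": time; "joints": joint angles; "joint_vel": joint speeds; "joint_efforts": joint torques, N m; "position": TCP position; "ee_rot": TCP orientation; "contact_force": force on the tool from outside, world axes, zero at the start; "wrist_torque": the same for the moment, N m; "gripper_width": finger opening in mm.
Only numpy, scipy, OpenCV 4.12 (cv2) and the standard library are available. Lean on these libraries where they do the work, as an engineer would, in place of code of your own. Each camera call takes 0.05 s, during which the arm holds its last target. There are 200 camera calls.

## Working session

There is one attempt and no reset: what is moved stays moved. The work goes in short steps, Python scripts to look and compute and a tool call to move; the robot and the scene stay as the last step left them, time stands still between calls to the robot, and variables do not carry over. Pictures are saved under pics/ and viewed, about 8 in all and at most 12, crops included, and the job is handed in when it is done.

Besides the shell and the picture viewer there is one more tool, called by a JSON object that holds its "method" and its "body". arm_command: Moves the arm, as the interface text tells. Its arguments: {"type":"object","properties":{"increments":{"type":"array","items":{"type":"array"}}},"required":["increments"]}

```bash
mkdir -p pics; cat > h.py <<'E'
import sys,numpy as np,cv2,json
sys.path.insert(0,'.')
from bench import readout,imaging,arm
def cam(n):
    c=imaging.camera_info(n); f=240/np.tan(np.radians(c['vfov'])/2)
    R=np.array(c['rotation']); 
    if R.size==4:
        from scipy.spatial.transform import Rotation as Q; R=Q.from_quat(R).as_matrix()
    return c,f,R.reshape(3,3),np.array(c['eye'])
def take(n,name):
    p,d=imaging.get_image(n); cv2.imwrite(f'pics/{name}.png',p); np.save(f'pics/{name}.npy',d); return p,d
def ray(n,u,v,z=None,d=None):
    c,f,R,e=cam(n); r=R@np.array([(u-c['cx'])/f,(v-c['cy'])/f,1])
    t=d if d is not None else (z-e[2])/r[2]
    return e+t*r
def proj(n,P):
    c,f,R,e=cam(n); q=R.T@(np.array(P)-e); return f*q[0]/q[2]+c['cx'],f*q[1]/q[2]+c['cy']
def crop(name,u0,v0,u1,v1,k,out):
    p=cv2.imread(f'pics/{name}.png')[v0:v1,u0:u1]; cv2.imwrite(f'pics/{out}.png',cv2.resize(p,None,fx=k,fy=k,interpolation=cv2.INTER_CUBIC))
E
python3 - <<'E'
from h import *
for n in('top','side'): take(n,n+'0'); print(imaging.camera_info(n))
print(readout.read_state())
E
```

```text
{'vfov': 42.81269157338627, 'cx': 326.16930704352313, 'cy': 242.38543295804183, 'eye': array([ 2.73339689e+02, -6.27035357e-01,  1.73262751e+03]), 'rotation': array([ 0.71093083, -0.69771649,  0.06092605, -0.06369513])}
{'vfov': 55.580278377626975, 'cx': 315.26885822029396, 'cy': 243.93803536439054, 'eye': array([233.1299359 , 668.23757791, 819.16051527]), 'rotation': array([-0.23185621,  0.89128688, -0.37871148,  0.09180424])}
{'clock': 0.1, 'joints': array([-9.70401253e-01,  3.85492216e-01,  6.76559984e-03, -3.86248447e-04,
       -1.19397583e+00, -2.58615156e-01]), 'joint_vel': array([ 0.00108158,  0.00051819,  0.00544948,  0.0025204 , -0.00057409,
       -0.00117241]), 'joint_efforts': array([-2.25145341e-04, -3.93319380e+01,  1.88928241e+01,  4.19795349e+00,
       -2.61390458e-03,  2.54421337e-06]), 'position': array([ 209.32392299, -588.36705216,  230.33182825]), 'ee_rot': array([-0.11953491,  0.6969804 ,  0.12086603,  0.69664994]), 'contact_force': array([ 0.35336791, -0.19713002,  0.62991416]), 'wrist_torque': array([ 0.00906374, -0.01777473, -0.00319618]), 'gripper_width': 84.86582893336201}
```

View pics/top0.png

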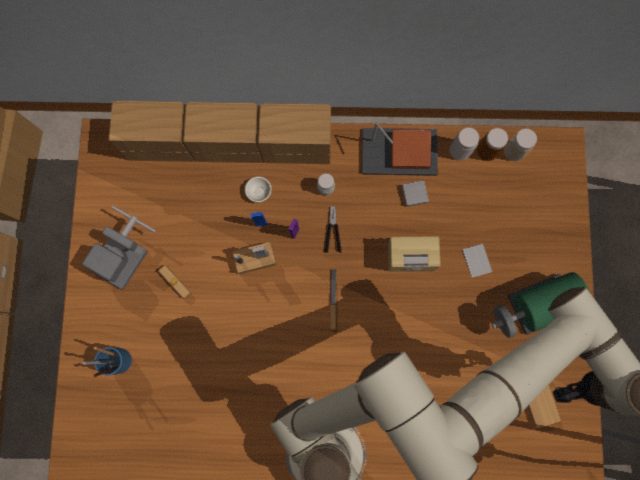

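View pics/side0.png

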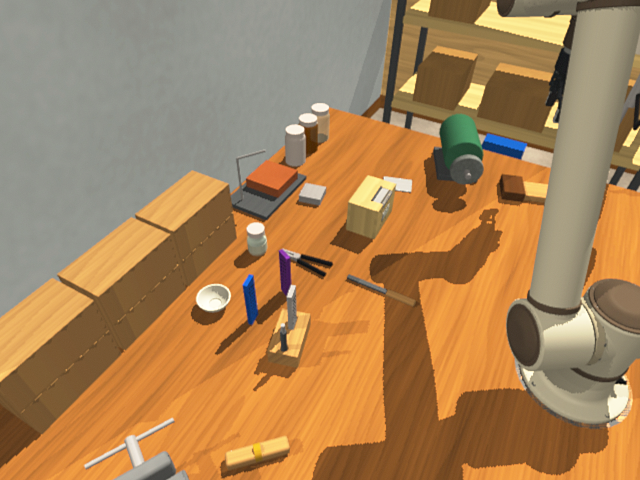

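The top view has the stand at (254,257), a blue look-alike at (259,218), a purple one at (294,228) and the dust box at (414,253). Only the bare-steel bar stands in the wooden stand next to the dark punch (side view about (291,305)), so that is the plate. I'll confirm it in enlarged crops.

```bash
python3 - <<'E'
from h import *
crop('top0',214,225,294,285,8,'c1'); crop('top0',374,225,454,285,8,'c2')
a=cv2.imread('pics/c1.png');b=cv2.imread('pics/c2.png')
cv2.imwrite('pics/cc.png',cv2.resize(np.vstack([a,b]),(533,800)) if 0 else np.hstack([cv2.resize(a,(400,300)),cv2.resize(b,(400,300))]))
crop('side0',240,240,360,330+0,1,'x')
s=cv2.imread('pics/side0.png'); 
A=cv2.resize(s[270:375,255:325],(400,600),interpolation=cv2.INTER_CUBIC);B=cv2.resize(s[165:255,335:405],(400,514),interpolation=cv2.INTER_CUBIC)
B=cv2.copyMakeBorder(B,0,86,0,0,cv2.BORDER_CONSTANT)
cv2.imwrite('pics/ss.png',np.hstack([A,B]))
T=cv2.imread('pics/top0.png')
A=cv2.resize(T[235:279,230:280],(700,600) if 0 else (400,352),interpolation=cv2.INTER_CUBIC);B=cv2.resize(T[231:275,388:443],(400,320),interpolation=cv2.INTER_CUBIC)
B=cv2.copyMakeBorder(B,0,32,0,0,cv2.BORDER_CONSTANT)
cv2.imwrite('pics/tt.png',np.hstack([A,B]))
E
```

```text
(no output)
```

View pics/tt.png

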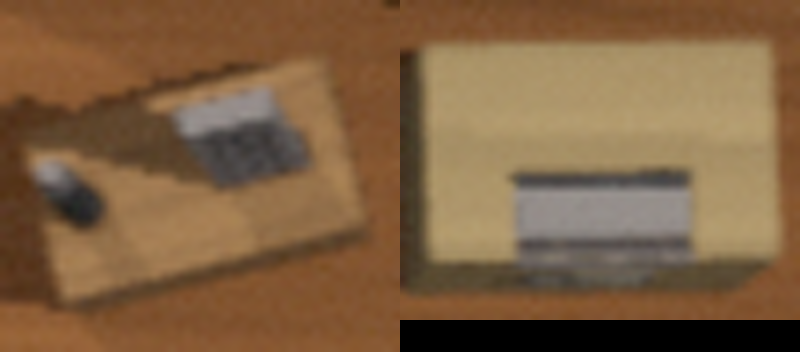

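View pics/ss.png

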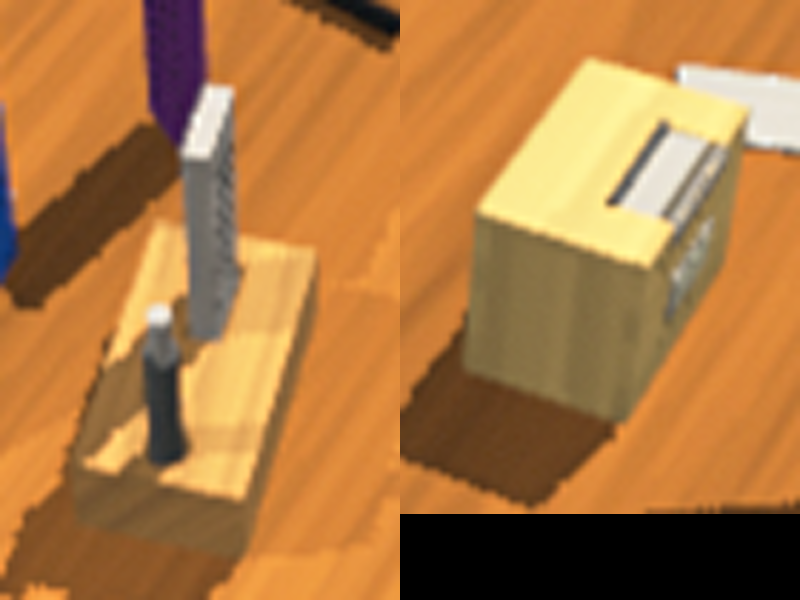

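```bash
python3 - <<'E'
from h import *
from scipy.optimize import least_squares as ls
def tt(L,s,o): return [(x/s+o[0],y/s+o[1]) for x,y in L]
pix={'plate':(142,{'top':tt([(172,112),(275,90),(285,122),(188,140)],8,(230,235)),'side':tt([(208,158),(183,155),(210,87),(235,90)],5.714,(255,270))}),
'box':(95,{'top':tt([(425-400,43),(375,40),(382,262),(30,262)],7.27,(388,231)),'side':tt([(188,58),(348,108),(255,267),(78,212)],5.714,(335,165))})}
for k,(z,d) in pix.items():
  for n,L in d.items():
    P=np.array([ray(n,u+0,v+0,z) for u,v in L]); print(k,n,P.round(1)[:,:2].tolist(),P.mean(0).round(1), [round(np.linalg.norm(P[i]-P[i-1]),1) for i in range(4)])
for k,n,L in (('stand40','top',tt([(25,150),(325,60),(365,235),(62,303)],8,(230,235))),):
    P=np.array([ray(n,u,v,40) for u,v in L]);print(k,P.round(1)[:,:2].tolist(),P.mean(0).round(1))
for n,L in (('top',tt([(115,183),(290,183),(290,240),(115,240)],7.27,(388,231))),('side',tt([(263,123),(210,200),(270,230),(325,150)],5.714,(335,165)))):
    P=np.array([ray(n,u,v,95) for u,v in L]);print('mouth',n,P.round(1)[:,:2].tolist())
# depth checks
for n,u,v in (('top',258.5,248.5),('top',415,242),('side',291,291),('side',368,195)):
    d=np.load(f'pics/{n}0.npy'); print(n,ray(n,u,v,d=d[int(v),int(u)]).round(1))
E
```

```text
plate top [[535.6, 204.7], [543.5, 171.1], [532.9, 167.4], [526.3, 199.1]] [534.6 185.5 142. ] [np.float64(10.8), np.float64(34.6), np.float64(11.2), np.float64(32.4)]
plate side [[531.7, 204.0], [539.6, 207.0], [547.1, 177.1], [539.0, 174.1]] [539.4 190.6 142. ] [np.float64(30.9), np.float64(8.5), np.float64(30.9), np.float64(8.7)]
box top [[583.7, -168.7], [587.3, -299.6], [503.5, -301.1], [501.1, -170.5]] [ 543.9 -235.    95. ] [np.float64(82.7), np.float64(131.0), np.float64(83.8), np.float64(130.5)]
box side [[591.2, -294.6], [510.4, -295.4], [502.9, -168.1], [585.9, -164.1]] [ 547.6 -230.5   95. ] [np.float64(130.6), np.float64(80.8), np.float64(127.5), np.float64(83.1)]
stand40 [[537.9, 268.8], [571.9, 164.9], [510.2, 148.8], [484.3, 253.4]] [526.1 209.   40. ]
mouth top [[531.3, -202.2], [532.5, -267.3], [511.1, -267.0], [509.9, -202.1]]
mouth side [[540.2, -265.1], [538.5, -200.9], [507.1, -194.7], [507.7, -260.3]]
top [536.7 185.9 145.2]
top [ 570.2 -232.2   98.3]
side [541.2 189.8 141.3]
side [ 554.4 -212.7   96.9]
```

Plate confirmed: grey bar with rows of holes, in the stand. The two cameras differ by a constant (about 5, 5) mm, so the plate-to-box vector agrees in both; I'll resolve the offset from the gripper itself.

```bash
python3 - <<'E'
from h import *
from scipy.spatial.transform import Rotation as Q
s=readout.read_state(); R=Q.from_quat(s['ee_rot']).as_matrix(); print(R.round(3))
a=np.degrees(np.arctan2(R[1,1],R[0,1])); print('jaw yaw',a,'turn',((14-a+90)%180)-90)
g=np.array([0,0,-1]); x=R[:,0]; print('tilt fix rotvec deg',np.degrees(np.cross(x,g)).round(2))
print((np.array([537,188,260])-s['position']).round(1))
E
```

```text
[[-0.001 -0.335  0.942]
 [ 0.002  0.942  0.335]
 [-1.     0.002 -0.   ]]
jaw yaw 109.5743761678635 turn 84.4256238321365
tilt fix rotvec deg [-0.1  -0.04 -0.  ]
[327.7 776.4  29.7]
```

{"method": "arm_command", "body": {"increments": [[[0,0,5],[16,39,30],0],[[0,0,10],[33,78,30],0],[[0,0,15],[49,116,30],0],[[0,0,20],[66,155,30],0],[[0,0,25],[82,194,30],0]]}}

```text
clock: 0.6
position: [291.5, -392.6, 259.9]
ee_rot: [-0.268, 0.654, 0.27, 0.654]
contact_force: [0.8, -1.1, 1.0]
gripper_width: 85.2
```

{"method": "arm_command", "body": {"increments": [[[0,0,5],[16,39,0],0],[[0,0,10],[33,78,0],0],[[0,0,15],[49,116,0],0],[[0,0,20],[66,155,0],0],[[0,0,25],[82,194,0],0]]}}

```text
clock: 1.1
position: [373.6, -196.9, 259.8]
ee_rot: [-0.405, 0.58, 0.406, 0.579]
contact_force: [1.4, -0.3, -0.6]
gripper_width: 85.5
```

{"method": "arm_command", "body": {"increments": [[[0,0,5],[16,39,0],0],[[0,0,10],[33,78,0],0],[[0,0,15],[49,116,0],0],[[0,0,20],[66,155,0],0],[[0,0,25],[82,194,0],0]]}}

```text
clock: 1.6
position: [455.7, -1.2, 259.7]
ee_rot: [-0.521, 0.478, 0.523, 0.476]
contact_force: [0.7, 0.3, 0.2]
gripper_width: 85.0
```

{"method": "arm_command", "body": {"increments": [[[0,0,3],[18,42,0],0],[[0,0,6],[36,84,0],0],[[0,0,9],[54,126,-10],0],[[0,0,9.3],[70,164,-20],0],[[0,0,9.3],[81,189,-30],0]]}}

```text
clock: 2.1
position: [537.2, 190.4, 228.5]
ee_rot: [-0.559, 0.433, 0.56, 0.432]
contact_force: [-0.3, 0.1, -0.7]
gripper_width: 85.7
```

```bash
python3 - <<'E'
from h import *
for n in('top','side'): take(n,n+'1')
s=readout.read_state(); print(s['position'],s['ee_rot'])
T=cv2.imread('pics/top1.png');S=cv2.imread('pics/side1.png')
p=s['position']; print(proj('top',p),proj('side',p))
u,v=map(int,proj('side',p))
A=cv2.resize(T[210:285,220:295],(400,400),interpolation=cv2.INTER_CUBIC)
B=cv2.resize(S[205:355,225:345],(480,600),interpolation=cv2.INTER_CUBIC)
A=cv2.copyMakeBorder(A,0,200,0,0,cv2.BORDER_CONSTANT)[:,:320] if 0 else cv2.copyMakeBorder(cv2.resize(A,(320,320)),0,280,0,0,cv2.BORDER_CONSTANT)
cv2.imwrite('pics/n1.png',np.hstack([A,B]))
E
```

```text
[536.655455   190.30835403 226.69890556] [-0.55822463  0.43438445  0.56098761  0.43010267]
(np.float64(253.12943343403725), np.float64(243.0850251514836)) (np.float64(291.8234733998256), np.float64(261.4152952038319))
```

View pics/n1.png

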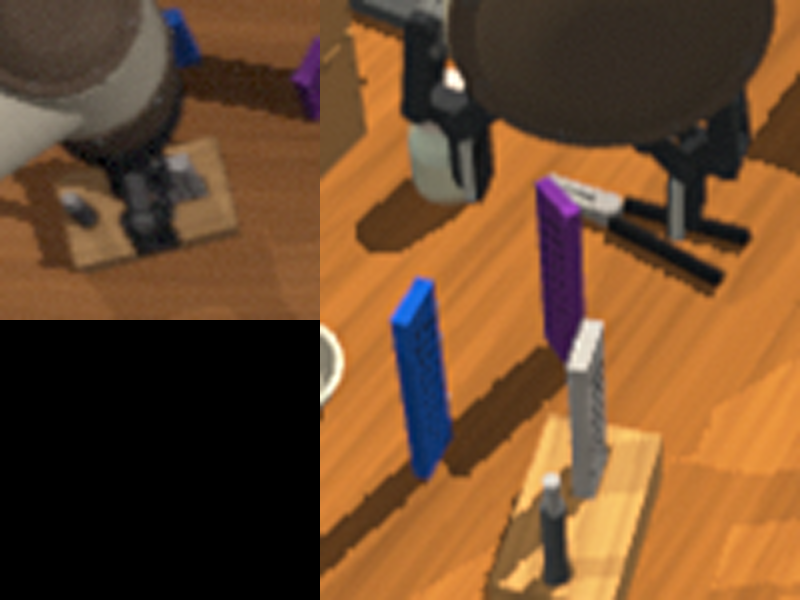

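{"method": "arm_command", "body": {"increments": [[[0,0,0],[0,-2,-15],0.7],[[0,0,0],[0,-2,-35],0.7],[[0,0,0],[0,-2,-55],0.7],[[0,0,0],[0,-2,-65],0.7],[[0,0,0],[0,-2,-68],0.7]]}}

```text
clock: 2.7
position: [535.9, 187.4, 157.7]
ee_rot: [-0.558, 0.435, 0.561, 0.429]
contact_force: [0.4, -0.2, -0.0]
gripper_width: 25.2
```

```bash
python3 - <<'E'
from h import *
for n in('side',): take(n,n+'2')
s=readout.read_state(); p=s['position'];print(p,s['ee_rot'],s['gripper_width'],s['contact_force'])
S=cv2.imread('pics/side2.png')
print(proj('side',p))
cv2.imwrite('pics/n2.png',cv2.resize(S[240:340,250:350],(600,600),interpolation=cv2.INTER_CUBIC))
E
```

```text
[536.31097114 187.65919108 158.11897042] [-0.55799341  0.43500931  0.5610328   0.42971206] 25.312635753046397 [-0.88745705  0.47987078 -0.15778637]
(np.float64(293.5559904308121), np.float64(285.4885628491483))
```

View pics/n2.png

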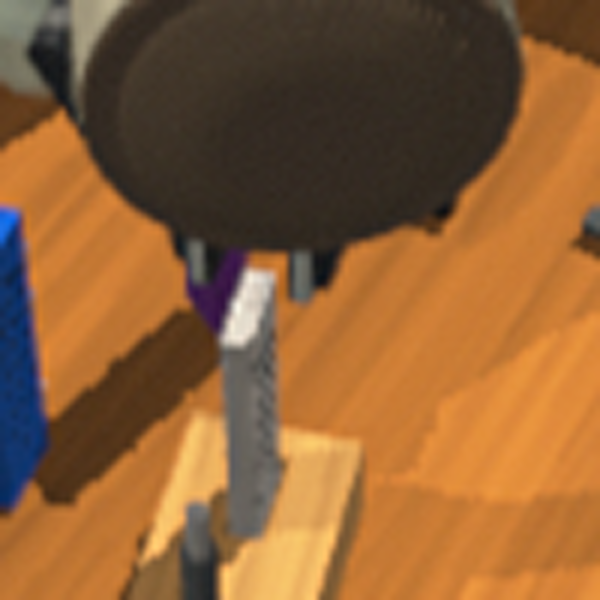

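```bash
python3 - <<'E'
from h import *
s=readout.read_state(); p=s['position']
t=lambda x,y:(250+x/6,240+y/6)
from scipy.spatial.transform import Rotation as Q
R=Q.from_quat(s['ee_rot']).as_matrix(); print('jaw',R[:,1],'wid',R[:,2])
w=R[:,2]*np.sign(R[1,2]); j=R[:,1]*np.sign(R[0,1])
for dz in (0,2,4): print('pred strip mid',dz,(np.array(proj('side',p+11*w+[0,0,dz]))-[250,240])*6, [((np.array(proj('side',p+11*w+k*j+[0,0,dz]))-[250,240])*6).round(0) for k in (-18,-12.6,12.6,18)])
P=np.array([ray('side',*t(x,y),142) for x,y in((222,340),(245,348),(275,278),(250,270))]);print(P.round(1),P.mean(0))
d=np.load('pics/side2.npy')
for x,y in((200,265),(198,280),(301,285),(303,270),(235,335),(260,280),(240,320)):
    u,v=t(x,y); print(x,y,ray('side',u,v,d=d[int(round(v)),int(round(u))]).round(1))
E
```

```text
jaw [-0.96762977 -0.25222889  0.00855599] wid [-0.25224772  0.96766198 -0.00117948]
pred strip mid 0 [251.55858782 298.71187105] [array([307., 310.]), array([290., 306.]), array([213., 291.]), array([197., 288.])]
pred strip mid 2 [251.40748693 294.58781473] [array([307., 306.]), array([290., 302.]), array([213., 287.]), array([197., 284.])]
pred strip mid 4 [251.25589477 290.45035018] [array([307., 301.]), array([290., 298.]), array([213., 283.]), array([196., 280.])]
[[540.2 206.1 142. ]
 [532.2 205.3 142. ]
 [538.7 175.6 142. ]
 [547.6 176.7 142. ]] [539.68378021 190.92454177 142.        ]
200 265 [550.5 201.  167.3]
198 280 [620.5 100.   16.8]
301 285 [518.4 193.2 168.2]
303 270 [518.1 192.3 174.7]
235 335 [538.1 201.7 141.1]
260 280 [542.3 179.1 142.5]
240 320 [539.8 195.9 141.4]
```

{"method": "arm_command", "body": {"increments": [[[0,0,-0.6],[3,3.5,0],0.65],[[0,0,-0.6],[3,3.5,-15],0.65],[[0,0,-0.6],[3,3.5,-30],0.65],[[0,0,-0.6],[3,3.5,-42],0.65],[[0,0,-0.6],[3,3.5,-48],0.65]]}}

```text
clock: 3.25
position: [539.4, 191.2, 109.6]
ee_rot: [-0.556, 0.438, 0.559, 0.433]
contact_force: [0.6, -0.3, 0.9]
gripper_width: 29.7
```

```bash
python3 - <<'E'
from h import *
for n in('side',): take(n,n+'3')
s=readout.read_state(); p=s['position'];print(p,s['gripper_width'],s['contact_force'])
S=cv2.imread('pics/side3.png')
print(proj('side',p))
cv2.imwrite('pics/n3.png',cv2.resize(S[255:345,255:345],(600,600),interpolation=cv2.INTER_CUBIC))
E
```

```text
[538.98823944 190.98710119 108.91769937] 29.80079179254431 [-0.19474969 -0.58982258 -1.19537302]
(np.float64(292.05680605133983), np.float64(302.37923944728504))
```

View pics/n3.png

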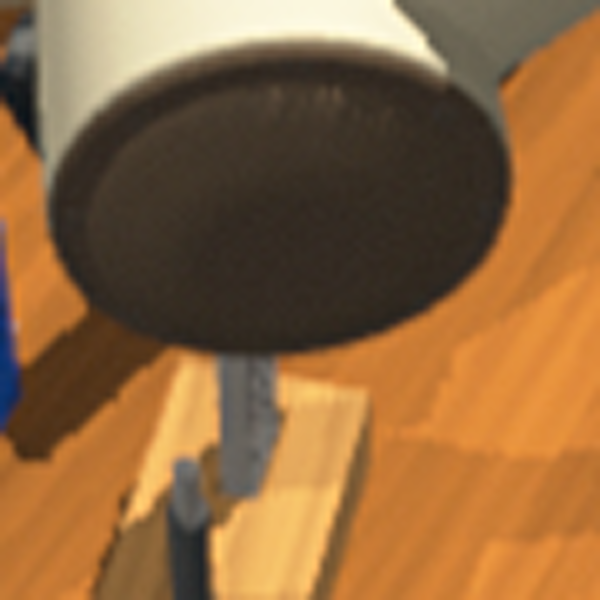

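The wrist now hides the pads; the plate still stands upright in the slot at about (250,430) in the crop. I'll close while watching force and width.

{"method": "arm_command", "body": {"increments": [[[0,0,0],[0,0,0],0.78],[[0,0,0],[0,0,0],0.8],[[0,0,0],[0,0,0],0.83],[[0,0,0],[0,0,0],0.83],[[0,0,0],[0,0,0],0.83]]}}

```text
clock: 3.8
position: [539.1, 191.1, 109.3]
ee_rot: [-0.556, 0.438, 0.559, 0.432]
contact_force: [0.1, -0.6, -0.0]
gripper_width: 14.4
```

{"method": "arm_command", "body": {"increments": [[[0,0,0],[0,0,0],0.87],[[0,0,0],[0,0,0],0.9],[[0,0,0],[0,0,0],1],[[0,0,0],[0,0,0],1],[[0,0,0],[0,0,0],1]]}}

```text
clock: 4.3
position: [539.4, 191.2, 109.6]
ee_rot: [-0.556, 0.438, 0.559, 0.433]
contact_force: [0.1, -0.2, 1.6]
gripper_width: 9.1
```

```bash
python3 - <<'E'
from h import *
s=readout.read_state(); print(s['position'],s['gripper_width'],s['contact_force'],s['wrist_torque'])
E
```

```text
[539.41123744 191.23066015 109.57243448] 9.082321358436666 [ 0.1045145  -0.17049217  1.56419941] [ 0.09086229 -0.13034421  0.03318274]
```

{"method": "arm_command", "body": {"increments": [[[0,0,0],[0,0,6],1],[[0,0,0],[0,0,14],1],[[0,0,0],[0,0,24],1],[[0,0,0],[0,0,34],1],[[0,0,0],[0,0,44],1]]}}

```text
clock: 4.8
position: [539.3, 191.2, 154.6]
ee_rot: [-0.556, 0.438, 0.559, 0.433]
contact_force: [0.9, 0.1, -1.8]
gripper_width: 9.4
```

{"method": "arm_command", "body": {"increments": [[[0,0,0],[0,0,14],1],[[0,0,0],[0,0,30],1],[[0,0,0],[0,0,48],1],[[0,0,0],[0,0,64],1],[[0,0,0],[0,0,76],1]]}}

```text
clock: 5.3
position: [539.4, 191.3, 232.5]
ee_rot: [-0.556, 0.437, 0.559, 0.433]
contact_force: [-1.3, -0.8, -3.1]
gripper_width: 9.4
```

```bash
python3 - <<'E'
from h import *
for n in('side','top'): take(n,n+'4')
s=readout.read_state(); p=s['position'];print(p,s['gripper_width'],s['contact_force'],s['ee_rot'])
S=cv2.imread('pics/side4.png')
print(proj('side',p-[0,0,97.5]),proj('top',p-[0,0,97.5]))
cv2.imwrite('pics/n4.png',cv2.resize(S[215:335,250:350],(500,600),interpolation=cv2.INTER_CUBIC))
E
```

```text
[540.19988921 191.65481134 233.03351885] 9.072129102276111 [-0.02292824  0.10184653 -2.53420267] [-0.556303    0.43645469  0.55819968  0.43410528]
(np.float64(291.0185267563713), np.float64(293.7359643772125)) (np.float64(256.7981572521946), np.float64(247.7669581468283))
```

View pics/n4.png

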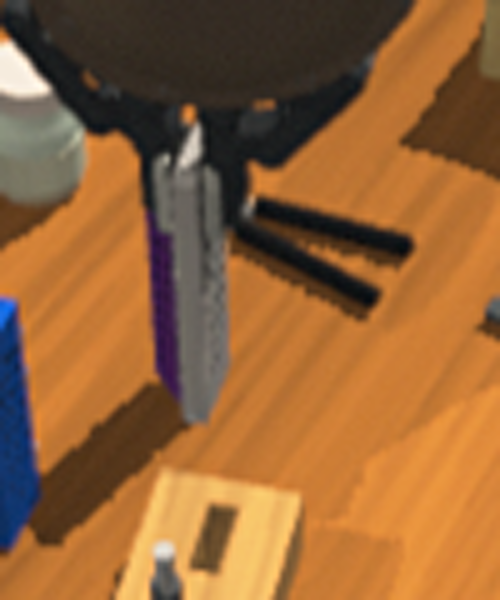

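```bash
python3 - <<'E'
from h import *
from scipy.spatial.transform import Rotation as Q
s=readout.read_state(); p=s['position'];R=Q.from_quat(s['ee_rot']).as_matrix();print(p,R.round(3))
w=R[:,2]*np.sign(R[1,2])
e=ray('side',250+196/5,215+417/5,135.5); print(e, 'pred',p+16*w)
a=ray('side',250+207/5,215+422/5,135.5);b=ray('side',250+228/5,215+364/5,135.5);print(a,b,np.linalg.norm(a-b))
print('jaw yaw',np.degrees(np.arctan2(R[1,1],R[0,1])))
# box top edges by depth/colour in both cams
for n,f in(('top','top4'),('side','side4')):
    d=np.load(f'pics/{f}.npy'); c,fo,Rr,eye=cam(n)
    v,u=np.mgrid[0:480,0:640]; r=np.stack([(u-c['cx'])/fo,(v-c['cy'])/fo,np.ones_like(u,float)],-1)@Rr.T
    P=eye+r*d[...,None]
    m=(abs(P[...,2]-96)<4)&(P[...,0]>480)&(P[...,0]<620)&(P[...,1]<-140)&(P[...,1]>-330)&(d>0)
    m=cv2.morphologyEx(m.astype(np.uint8),cv2.MORPH_OPEN,np.ones((3,3)))>0
    q=np.array([ray(n,uu,vv,95)[:2] for vv,uu in zip(*np.where(m))],np.float32)
    print(n,m.sum(),P[m][:,2].mean(),cv2.minAreaRect(q))
E
```

```text
[540.19988921 191.65481134 233.03351885] [[-0.004 -0.97  -0.242]
 [-0.001 -0.242  0.97 ]
 [-1.     0.004  0.   ]]
[537.29181553 203.23667903 135.5       ] pred [536.32594138 207.17874535 233.0346156 ]
[532.35786676 203.26274633 135.5       ] [540.150287   174.35347216 135.5       ] 29.94107456753748
jaw yaw -165.9881821473789
top 158 95.67873370459807 ((556.4536743164062, -222.0986328125), (69.8797378540039, 96.2572021484375), 13.227717399597168)
side 888 95.69778271758689 ((549.978515625, -231.2465057373047), (83.0328140258789, 135.5648651123047), 1.5859493017196655)
```

{"method": "arm_command", "body": {"increments": [[[0,0,-1],[-1,-15,0],1],[[0,0,-3],[-3,-45,0],1],[[0,0,-4],[-4,-80,0],1],[[0,0,-5],[-6,-115,0],1],[[0,0,-6],[-8,-150,0],1]]}}

```text
clock: 5.9
position: [531.0, 39.7, 232.0]
ee_rot: [-0.532, 0.466, 0.535, 0.462]
contact_force: [0.8, 0.4, -2.8]
gripper_width: 9.6
```

{"method": "arm_command", "body": {"increments": [[[0,0,-1],[-1,-35,0],1],[[0,0,-3],[-3,-70,0],1],[[0,0,-4],[-4,-105,0],1],[[0,0,-5],[-6,-140,0],1],[[0,0,-6.4],[-8,-170,0],1]]}}

```text
clock: 6.4
position: [521.6, -132.5, 231.1]
ee_rot: [-0.504, 0.496, 0.508, 0.492]
contact_force: [1.5, 0.2, -2.5]
gripper_width: 8.8
```

```bash
python3 - <<'E'
from h import *
from scipy.spatial.transform import Rotation as Q
s=readout.read_state(); p=s['position'];R=Q.from_quat(s['ee_rot']).as_matrix()
print(p,np.degrees(np.arctan2(R[1,1],R[0,1]))+180,s['contact_force'], np.array([521,-231,204])-p)
E
```

```text
[ 521.60226638 -132.46770926  231.09241752] 1.4028070903575554 [ 1.45694975  0.21017645 -2.51814644] [ -0.60226638 -98.53229074 -27.09241752]
```

{"method": "arm_command", "body": {"increments": [[[0,0,0.2],[0,-30,0],1],[[0,0,0.2],[0,-60,-4],1],[[0,0,0.2],[0,-85,-14],1],[[0,0,0.2],[0,-98,-22],1],[[0,0,0.2],[0,-98,-27],1]]}}

```text
clock: 6.9
position: [520.2, -231.9, 202.2]
ee_rot: [-0.503, 0.497, 0.509, 0.491]
contact_force: [0.0, -0.3, -3.0]
gripper_width: 9.0
```

```bash
python3 - <<'E'
from h import *
for n in('side','top'): take(n,n+'5')
s=readout.read_state(); p=s['position'];print(p,s['gripper_width'],s['contact_force'],s['ee_rot'])
S=cv2.imread('pics/side5.png')
print(proj('side',p-[0,0,97.5]))
cv2.imwrite('pics/n5.png',cv2.resize(S[145:245,330:430],(600,600),interpolation=cv2.INTER_CUBIC))
E
```

```text
[ 520.47943943 -230.21890853  202.51771469] 8.787421044007248 [ 0.606124    0.18075933 -2.73181946] [-0.50347525  0.49599162  0.50999123  0.49032023]
(np.float64(383.26260292328465), np.float64(192.8724894297471))
```

View pics/n5.png

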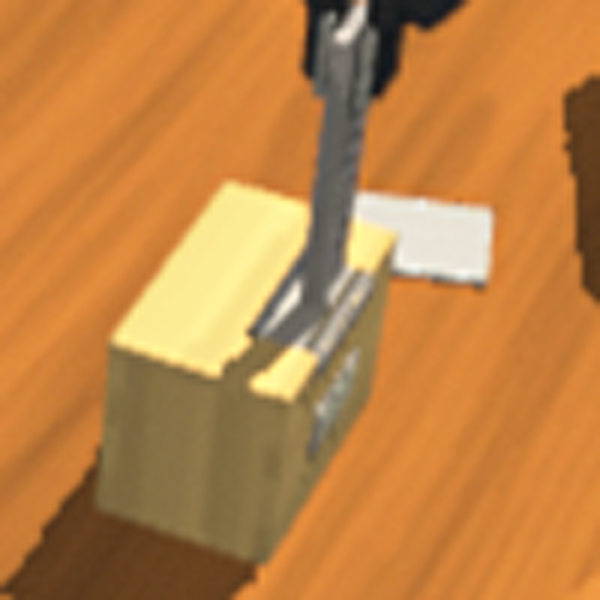

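```bash
python3 - <<'E'
from h import *
t=lambda x,y,z:ray('side',330+x/6,145+y/6,z).round(1)
for q in((305,303),(330,310),(317,307)): print('foot',q,t(*q,105))
for q in((293,400),(397,232),(228,182),(112,345)): print('box',q,t(*q,95))
for q in((250,338),(300,258),(308,352),(358,272),(318,357),(372,280)): print('mouth',q,t(*q,95))
# bottom box front edge
print(t(268,562,0))
d=np.load('pics/side5.npy')
for x,y in((335,200),(345,160),(330,250)): 
    u,v=330+x/6,145+y/6; print('plate pt',ray('side',u,v,d=d[int(round(v)),int(round(u))]).round(1))
E
```

```text
foot (305, 303) [ 521.6 -217.1  105. ]
foot (330, 310) [ 510.6 -218.   105. ]
foot (317, 307) [ 516.2 -217.1  105. ]
box (293, 400) [ 504.7 -167.3   95. ]
box (397, 232) [ 510.1 -296.7   95. ]
box (228, 182) [ 590.6 -293.9   95. ]
box (112, 345) [ 585.2 -162.7   95. ]
mouth (250, 338) [ 536.5 -195.9   95. ]
mouth (300, 258) [ 540.  -257.8   95. ]
mouth (308, 352) [ 511.5 -199.4   95. ]
mouth (358, 272) [ 514.2 -261.1   95. ]
mouth (318, 357) [ 506.6 -198.4   95. ]
mouth (372, 280) [ 506.7 -258.9   95. ]
[ 506.4 -170.1    0. ]
plate pt [ 516.6 -221.8  157.1]
plate pt [ 518.1 -231.9  170.2]
plate pt [ 516.8 -225.4  129.2]
```

```bash
python3 - <<'E'
from h import *
S=cv2.imread('pics/side5.png')
A=cv2.resize(S[185:215,365:405],(800,600),interpolation=cv2.INTER_CUBIC); cv2.imwrite('pics/n6.png',A)
E
```

```text
(no output)
```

View pics/n6.png

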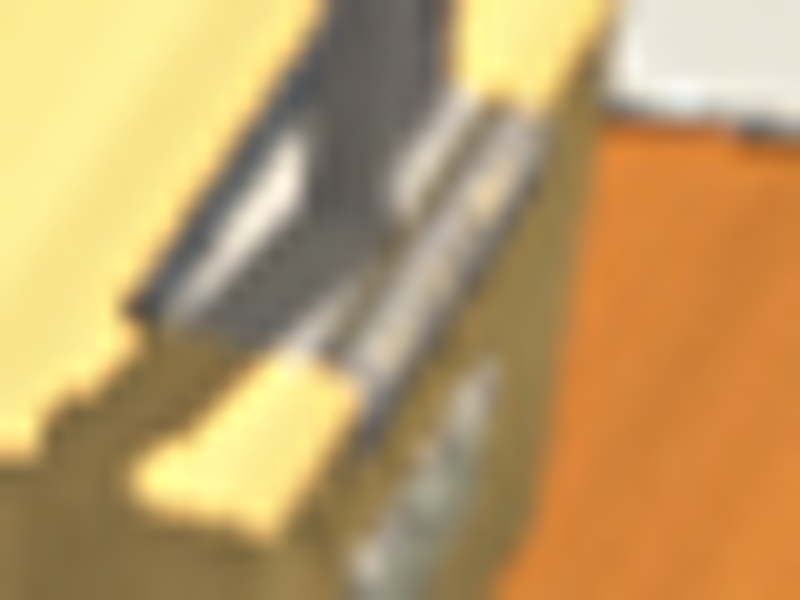

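```bash
python3 - <<'E'
from h import *
d=np.load('pics/side5.npy'); c,fo,Rr,eye=cam('side')
v,u=np.mgrid[0:480,0:640]; r=np.stack([(u-c['cx'])/fo,(v-c['cy'])/fo,np.ones_like(u,float)],-1)@Rr.T
P=eye+r*d[...,None]
dx=cv2.Sobel(d,cv2.CV_32F,1,0); 
def sel(lo,hi): return np.all((P>lo)&(P<hi),-1)
# per-row profile of plate
for row in range(165,195,4):
    cols=[k for k in range(375,395) if d[row,k]>0 and 100<P[row,k,2]<185 and abs(P[row,k,0]-520)<15 and abs(P[row,k,1]+230)<25]
    print(row,[(k,*P[row,k].round(1).tolist()) for k in cols])
m=sel((495,-300,10),(520,-165,85)); q=P[m]; 
A=np.c_[q[:,1]+231,q[:,2]-50,np.ones(len(q))]; k=np.linalg.lstsq(A,q[:,0],rcond=None)[0]; 
for _ in range(5):
    e=abs(q[:,0]-A@k); g=e<3; k=np.linalg.lstsq(A[g],q[g,0],rcond=None)[0]
print('front face',k,g.sum(),len(q))
E
```

```text
165 [(390, 517.3, -241.2, 184.5)]
169 [(383, 526.3, -219.2, 182.9), (384, 523.8, -219.3, 183.7), (385, 521.2, -218.9, 184.9), (387, 517.4, -222.7, 183.9), (388, 518.9, -235.1, 175.9), (389, 517.8, -239.8, 173.4), (390, 517.8, -247.8, 168.6)]
173 [(383, 525.3, -220.5, 170.7), (384, 521.4, -216.4, 174.6), (385, 519.3, -217.3, 174.8), (386, 517.5, -219.7, 173.9), (387, 517.4, -227.3, 169.3), (388, 517.7, -236.3, 163.7), (389, 517.7, -244.4, 158.7)]
177 [(382, 526.3, -220.0, 158.8), (383, 523.5, -219.3, 160.2), (384, 520.9, -219.2, 161.2), (385, 518.3, -219.0, 162.2), (386, 517.3, -223.7, 159.6), (387, 517.4, -231.9, 154.5), (388, 517.6, -240.7, 148.9), (389, 517.8, -249.5, 143.4)]
181 [(382, 523.5, -215.8, 150.3), (383, 521.8, -218.5, 149.2), (384, 519.4, -219.1, 149.7), (385, 516.0, -216.1, 152.9), (386, 517.7, -229.7, 143.6), (387, 516.9, -235.2, 140.4), (388, 517.6, -245.6, 133.6)]
185 [(381, 525.5, -218.5, 135.6), (382, 522.5, -217.2, 137.6), (383, 520.1, -217.7, 138.2), (384, 517.6, -217.9, 139.0), (385, 516.5, -222.5, 136.4), (386, 517.2, -232.7, 129.5), (387, 516.5, -239.0, 125.7)]
189 [(381, 523.7, -217.5, 124.5), (382, 520.9, -216.9, 125.9), (383, 519.0, -218.8, 125.5), (384, 516.7, -219.9, 125.6), (385, 516.4, -226.9, 121.1), (386, 516.7, -236.3, 114.8), (387, 517.9, -248.3, 106.4)]
193 [(380, 525.8, -220.3, 109.2), (381, 521.9, -216.3, 113.4), (382, 519.4, -216.6, 114.2), (383, 517.9, -220.1, 112.4), (384, 516.1, -222.8, 111.3)]
front face [-2.55448530e-02 -2.32528902e-03  5.09310042e+02] 312 386
```

Plate hovers upright over the flap at about (320,300) in the crop. Depth says its -x face is 7.9 mm behind the box's front (9 wanted), so I'll shift +1 in x and +2 in y and go down gently.

{"method": "arm_command", "body": {"increments": [[[0,0,0.2],[1,2,0],1],[[0,0,0.2],[1,2,-3],1],[[0,0,0.2],[1,2,-6],1],[[0,0,0.2],[1,2,-9],1],[[0,0,0.2],[1,2,-12],1]]}}

```text
clock: 7.5
position: [521.6, -228.0, 190.7]
ee_rot: [-0.505, 0.495, 0.511, 0.489]
contact_force: [-0.9, 1.5, 3.1]
gripper_width: 9.3
```

{"method": "arm_command", "body": {"increments": [[[0,0,0],[0,0,-1],1],[[0,0,0],[0,0,-2],1],[[0,0,0],[0,0,-3],1],[[0,0,0],[0,0,-4],1],[[0,0,0],[0,0,-5],1]]}}

```text
clock: 8.0
position: [521.9, -228.1, 186.2]
ee_rot: [-0.505, 0.495, 0.511, 0.489]
contact_force: [-1.8, 1.3, 3.8]
gripper_width: 9.1
```

{"method": "arm_command", "body": {"increments": [[[0,0,0],[0,0,-2],1],[[0,0,0],[0,0,-4],1],[[0,0,0],[0,0,-6],1],[[0,0,0],[0,0,-8],1],[[0,0,0],[0,0,-10],1]]}}

```text
clock: 8.5
position: [521.2, -228.2, 175.4]
ee_rot: [-0.504, 0.495, 0.511, 0.489]
contact_force: [-2.8, -0.3, 1.3]
gripper_width: 9.0
```

{"method": "arm_command", "body": {"increments": [[[0,0,0],[0,0,-2],1],[[0,0,0],[0,0,-4],1],[[0,0,0],[0,0,-6],1],[[0,0,0],[0,0,-8],1],[[0,0,0],[0,0,-10],1]]}}

```text
clock: 9.0
position: [521.1, -228.0, 165.0]
ee_rot: [-0.504, 0.495, 0.511, 0.489]
contact_force: [-2.5, -0.4, -0.4]
gripper_width: 9.5
```

{"method": "arm_command", "body": {"increments": [[[0,0,0],[0,0,-3],1],[[0,0,0],[0,0,-6],1],[[0,0,0],[0,0,-9],1],[[0,0,0],[0,0,-12],1],[[0,0,0],[0,0,-15],1]]}}

```text
clock: 9.5
position: [521.1, -228.0, 149.7]
ee_rot: [-0.504, 0.495, 0.511, 0.489]
contact_force: [-2.3, 1.5, -1.0]
gripper_width: 9.3
```

{"method": "arm_command", "body": {"increments": [[[0,0,0],[0,0,-1],1],[[0,0,0],[0,0,-2],1],[[0,0,0],[0,0,-3],1],[[0,0,0],[0,0,-4],1],[[0,0,0],[0,0,-5],1]]}}

```text
clock: 10.0
position: [521.0, -228.0, 144.6]
ee_rot: [-0.504, 0.495, 0.511, 0.489]
contact_force: [-2.0, -0.5, -0.3]
gripper_width: 9.3
```

{"method": "arm_command", "body": {"increments": [[[0,0,0],[0,0,-0.5],1],[[0,0,0],[0,0,-1],1],[[0,0,0],[0,0,-1.5],1],[[0,0,0],[0,0,-2],1],[[0,0,0],[0,0,-2.3],1]]}}

```text
clock: 10.5
position: [521.1, -228.1, 142.6]
ee_rot: [-0.504, 0.495, 0.511, 0.489]
contact_force: [-1.9, -0.2, 1.6]
gripper_width: 9.1
```

{"method": "arm_command", "body": {"increments": [[[0,0,0],[0,0,-0.3],1],[[0,0,0],[0,0,-0.6],1],[[0,0,0],[0,0,-0.9],1],[[0,0,0],[0,0,-1],1],[[0,0,0],[0,0,-1],1]]}}

```text
clock: 11.0
position: [521.2, -228.1, 142.5]
ee_rot: [-0.505, 0.495, 0.511, 0.489]
contact_force: [-3.9, 1.4, 5.8]
gripper_width: 9.5
```

{"method": "arm_command", "body": {"increments": [[[0,0,0],[0,0,1],1],[[0,0,0],[-0.5,0,1],1],[[0,0,0],[-1,0,1],1],[[0,0,0],[-1.5,0,1],1],[[0,0,0],[-1.5,0,1],1]]}}

```text
clock: 11.5
position: [520.3, -228.0, 143.0]
ee_rot: [-0.505, 0.495, 0.511, 0.489]
contact_force: [1.2, -0.1, -6.4]
gripper_width: 9.3
```

{"method": "arm_command", "body": {"increments": [[[0,0,0],[0.3,0,-0.8],1],[[0,0,0],[0.3,0,-1.5],1],[[0,0,0],[0.3,1,-1.5],1],[[0,0,0],[0.3,2,-1.5],1],[[0,0,0],[0.3,3,-1.5],1]]}}

```text
clock: 12.0
position: [520.7, -226.2, 142.4]
ee_rot: [-0.506, 0.495, 0.51, 0.489]
contact_force: [-2.5, -5.6, 2.0]
gripper_width: 9.2
```

{"method": "arm_command", "body": {"increments": [[[0,0,0],[0,1,-0.6],1],[[0,0,0],[0,2,-0.6],1],[[0,0,0],[0,3,-0.6],1],[[0,0,0],[0,4,-0.6],1],[[0,0,0],[0,4,-0.6],1]]}}

```text
clock: 12.5
position: [520.7, -223.1, 142.3]
ee_rot: [-0.506, 0.496, 0.51, 0.488]
contact_force: [-3.2, -4.3, 2.2]
gripper_width: 9.1
```

{"method": "arm_command", "body": {"increments": [[[0,0,0],[0,1,-0.4],1],[[0,0,0],[0,2,-0.4],1],[[0,0,0],[0,3,-0.4],1],[[0,0,0],[0,4,-0.4],1],[[0,0,0],[0,5,-0.4],1]]}}

```text
clock: 13.0
position: [520.4, -218.1, 141.4]
ee_rot: [-0.506, 0.496, 0.51, 0.488]
contact_force: [-1.1, -2.3, -1.2]
gripper_width: 9.1
```

```bash
python3 - <<'E'
from h import *
s=readout.read_state(); print(s['position'],s['contact_force'],s['wrist_torque'],s['ee_rot'])
E
```

```text
[ 520.36121094 -218.06585062  141.42859172] [-1.05857282 -2.28990401 -1.22703538] [-0.85315777  0.30867153 -0.00281403] [-0.50584552  0.49565241  0.50983978  0.48837731]
```

Height dropped 0.9 mm and Fz went back to its free value, so this may be the slot. I'll probe down here.

{"method": "arm_command", "body": {"increments": [[[0,0,0],[0,0,-0.6],1],[[0,0,0],[0,0,-1.2],1],[[0,0,0],[0,0,-1.8],1],[[0,0,0],[0,0,-2.2],1],[[0,0,0],[0,0,-2.2],1]]}}

```text
clock: 13.5
position: [520.3, -217.7, 138.9]
ee_rot: [-0.506, 0.496, 0.51, 0.489]
contact_force: [-2.0, 0.9, -0.7]
gripper_width: 8.9
```

{"method": "arm_command", "body": {"increments": [[[0,0,0],[0,0,-1],1],[[0,0,0],[0,0,-2],1],[[0,0,0],[0,0,-3],1],[[0,0,0],[0,0,-4],1],[[0,0,0],[0,0,-5],1]]}}

```text
clock: 14.0
position: [520.3, -217.7, 133.9]
ee_rot: [-0.506, 0.496, 0.51, 0.489]
contact_force: [-0.4, 0.0, -0.2]
gripper_width: 9.4
```

{"method": "arm_command", "body": {"increments": [[[0,0,0],[0,0,-1.5],1],[[0,0,0],[0,0,-3],1],[[0,0,0],[0,0,-4.5],1],[[0,0,0],[0,0,-6],1],[[0,0,0],[0,0,-7],1]]}}

```text
clock: 14.5
position: [520.3, -217.7, 126.7]
ee_rot: [-0.506, 0.496, 0.51, 0.489]
contact_force: [-1.4, 0.2, 0.5]
gripper_width: 8.8
```

{"method": "arm_command", "body": {"increments": [[[0,0,0],[0,0,-1],1],[[0,0,0],[0,0,-2],1],[[0,0,0],[0,0,-3],1],[[0,0,0],[0,0,-4],1],[[0,0,0],[0,0,-5],1]]}}

```text
clock: 15.0
position: [520.3, -217.7, 121.6]
ee_rot: [-0.506, 0.496, 0.51, 0.489]
contact_force: [-2.1, -0.1, 0.4]
gripper_width: 9.1
```

{"method": "arm_command", "body": {"increments": [[[0,0,0],[0,0,-0.7],1],[[0,0,0],[0,0,-1.4],1],[[0,0,0],[0,0,-2.1],1],[[0,0,0],[0,0,-2.8],1],[[0,0,0],[0,0,-3.4],1]]}}

```text
clock: 15.5
position: [520.3, -217.7, 118.2]
ee_rot: [-0.506, 0.496, 0.51, 0.489]
contact_force: [-2.4, -0.8, -0.4]
gripper_width: 9.2
```

{"method": "arm_command", "body": {"increments": [[[0,0,0],[0,0,-0.4],1],[[0,0,0],[0,0,-0.8],1],[[0,0,0],[0,0,-1.2],1],[[0,0,0],[0,0,-1.4],1],[[0,0,0],[0,0,-1.4],1]]}}

```text
clock: 16.0
position: [520.4, -217.8, 117.6]
ee_rot: [-0.506, 0.495, 0.51, 0.488]
contact_force: [-2.5, 0.6, 4.6]
gripper_width: 9.3
```

{"method": "arm_command", "body": {"increments": [[[0,0,0],[0,0,-0.8],1],[[0,0,0],[0,0,-1.3],1],[[0,0,0],[0,0,-1.6],1],[[0,0,0],[0,0,-1.6],1],[[0,0,0],[0,0,-1.6],1]]}}

```text
clock: 16.5
position: [520.5, -217.8, 117.5]
ee_rot: [-0.506, 0.495, 0.51, 0.488]
contact_force: [-4.3, 2.1, 9.0]
gripper_width: 8.8
```

{"method": "arm_command", "body": {"increments": [[[0,0,0],[0,0,0],1],[[0,0,0],[0,0,0],0.85],[[0,0,0],[0,0,0],0.7],[[0,0,0],[0,0,0],0.65],[[0,0,0],[0,0,0],0.65]]}}

```text
clock: 17.0
position: [521.0, -217.9, 117.5]
ee_rot: [-0.507, 0.495, 0.51, 0.488]
contact_force: [-0.6, -0.1, -0.4]
gripper_width: 30.2
```

{"method": "arm_command", "body": {"increments": [[[0,0,0],[0,0,4],0.65],[[0,0,0],[0,0,14],0.65],[[0,0,0],[0,0,30],0.65],[[0,0,0],[0,0,50],0.65],[[0,0,0],[0,0,75],0.65]]}}

```text
clock: 17.5
position: [520.8, -217.8, 193.5]
ee_rot: [-0.506, 0.495, 0.51, 0.488]
contact_force: [0.5, -0.4, -0.2]
gripper_width: 30.2
```

{"method": "arm_command", "body": {"increments": [[[0,0,0],[-10,0,30],0.5],[[0,0,0],[-40,0,50],0.5],[[0,0,0],[-75,0,60],0.5],[[0,0,0],[-100,0,60],0.5],[[0,0,0],[-110,0,60],0.5]]}}

```text
clock: 18.0
position: [409.0, -217.8, 255.1]
ee_rot: [-0.507, 0.495, 0.509, 0.489]
contact_force: [0.5, 0.8, 0.1]
gripper_width: 42.6
```

```bash
python3 - <<'E'
from h import *
for n in('side','top'): take(n,n+'9')
s=readout.read_state(); print(s['position'],s['contact_force'])
S=cv2.imread('pics/side9.png');T=cv2.imread('pics/top9.png')
A=cv2.resize(S[120:360,200:440],(600,600),interpolation=cv2.INTER_CUBIC)
cv2.imwrite('pics/n9.png',A)
d=np.load('pics/side9.npy'); c,fo,Rr,eye=cam('side')
v,u=np.mgrid[0:480,0:640]; r=np.stack([(u-c['cx'])/fo,(v-c['cy'])/fo,np.ones_like(u,float)],-1)@Rr.T
P=eye+r*d[...,None]
m=np.all((P>(505,-250,110))&(P<(535,-195,165)),-1); q=P[m]; print(m.sum(),q.max(0),q.min(0),np.sort(q[:,2])[-15:].round(1))
E
```

```text
[ 410.14524157 -217.90280554  254.55148757] [ 0.06345731 -0.53659942  0.76678289]
124 [ 527.01825567 -200.60812711  152.96808397] [ 515.84168739 -237.54661909  110.27066334] [151.  151.1 151.1 151.4 151.7 151.7 151.8 151.8 151.9 152.1 152.2 152.3
 152.8 152.9 153. ]
```

View pics/n9.png

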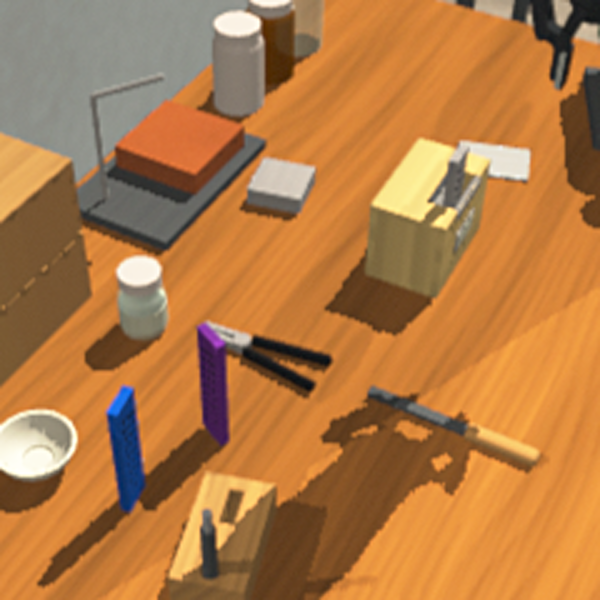

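The picture shows the plate upright in the box's mouth (457,180), with its top at about 151 mm (150 expected when home). The stand's slot is empty at (232,505) and the other things stand where they were. I'm handing in.

```bash
python3 -c "
from h import *
print(arm.job_done())"
```

```text
the job is handed in; nothing more can be done
None
```

The plate is in the dust box's hidden slot, pressed fully home and let go. I handed the job in at about 18 s of the 69 s allowed.

- **Carry and search:** I lifted the plate straight up out of the stand and pushed it foot first through the flap. The foot met the rack about 10 mm short of the slot in y, and I slid it along +y with about 4–6 N of side force until it dropped in.
- **Seating:** The plate went down 24.9 mm below the rack's top (25 expected) and stopped firmly. I pressed it there with about 9 N. Readings at the end of each move never passed about 10 N; I did not read the force within moves.
- **Last checks:** After release the plate stood upright with its top at about 151–153 mm by raw depth. 150 mm is expected, and the depth camera reads 1–2 mm high on the box. In the last side picture the gripper was clear and the bystanders in it looked unmoved. I did not view the last top picture, so the clamp, which lies outside that picture, was not rechecked.
- **Disagreement:** The two cameras differed by about 5 mm. I settled this against the gripper's own position, and found the front wall by touch.

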